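Put the pepper mill away in the white crock

TASK

Put the pale wooden pepper mill away in the white crock: lower it, upright and near the middle, until you feel it stand on the wooden coasters inside (how high they are stacked is not known), and only then let go; do not drop it or ram it down. Leave the black mill and the oil bottle standing where they are.

Things in the scene. Friction and masses are not known exactly. Their poses are not given: they have to be found in the camera images.
- mill_wood: Pale wooden pepper mill, standing loose and upright, round, 166 mm tall, 170 to 340 g. Origin: centre of its underside; z is its axis, up. Foot 50 mm in diameter (0 to 30 mm above the origin), waist 36 mm (58 to 75 mm), straight head 44 mm in diameter (98 to 148 mm, the place to grip), steel ball knob 18 mm wide on top.
- crock_white: White opaque round crock, open on top, fixed (a blue and a terracotta one are alike but not wanted). Origin: centre of its underside; z up. 110 mm tall, 120 mm wide at the rim, 112 at the foot, wall 6, inside 100 to 108 mm wide. In it lies a flat, rigid stack of wooden coasters, 94 mm wide; its top is 13 to 58 mm above the origin, different every time, not reported.
- mill_black: A bystander: a black pepper mill of the same shape and size as the wooden one, standing loose. Origin: centre of its underside; z up.
- oil_bottle: A bystander: a green glass oil bottle, standing loose, 56 mm in diameter, 175 mm tall. Origin: centre of its underside; z up.
Not all that is in view belongs to the job. Leave any pink, purple or red look-alike of the mill_wood alone.

How it is judged (in metres and radians):
On the way:
1. the wooden mill, still held by the gripper and upright (within 10 degrees), stands on the coasters in the white crock, its axis within 24 mm of the crock's (contact force between mill_wood and crock_white above 0.3 N and contact force between the fingers and mill_wood above 0.5 N and horizontal distance between mill_wood and crock_white below 0.024 m and angle between mill_wood's own z axis and vertical below 0.175 rad), for 0.1 s.
At the end, for the whole second after the job is handed in: The wooden mill stands at rest and released on the coasters inside the white crock, upright within 10 degrees, its axis within 24 mm of the crock's axis at the foot (underside less than 65 mm above the crock's underside) (horizontal distance between mill_wood and crock_white below 0.024 m and z of mill_wood in the frame of crock_white below 0.065 m and angle between mill_wood's own z axis and vertical below 0.175 rad and linear speed of mill_wood below 0.02 m/s); the robot touches nothing.
It fails at once if the mill is dropped or rammed into the white crock (more than 40 N between them) (contact force between mill_wood and crock_white above 40 N).
It fails at once if the black mill is pushed more than 30 mm away or tipped over (distance of mill_black from where it was at the start of the episode above 0.03 m or angle between mill_black's own z axis and vertical above 0.5 rad).
It fails at once if the oil bottle is pushed more than 30 mm away or tipped over (distance of oil_bottle from where it was at the start of the episode above 0.03 m or angle between oil_bottle's own z axis and vertical above 0.5 rad).
It also fails if it takes over 53 s, if anything falls off the work surface, if the arm or the gripper's body presses on something with over 40 N, if the wrist force passes 120 N, or if a joint passes its speed limit or range.

ROBOT

A 6-joint arm with a two-finger parallel gripper is mounted at the origin on the work surface. World frame = base frame: x ahead of the robot, y to its left, z up, the work surface at z = 0. Lengths are in m, angles in degrees, forces in N, time in s.
With the tool pointing down it reaches from about 0.4 to 0.825 m from the base axis. Payload 7 kg.
Tool frame: the origin (TCP) lies between the finger pads; the fingertips stand 19 mm ahead of it and the grasp point (between the pads) is the TCP; x points along the fingers, y is the direction in which the jaws open and shut, and the axes are right-handed (so a half turn about x gives the same grasp; the last joint's range is limited). The gripper opens to 88 mm and grips with 3 to 60 N. Pads are 19 mm wide; open, the fingers measure 130 mm over their backs; the gripper's body (78 mm by 193 mm) begins 47 mm behind the grasp point.
Start: joints at [-55.399, 20.546, 0.682, 0, -70.136, -16.507], TCP at [0.21, -0.642, 0.246] pointing down, gripper open.
Joint ranges: [-176.03, 176.03], [-82.01, 121.73], [-58.28, 71.71], [-173.87, 95.51], [-174.79, -0.11], [-173.66, 173.66]. Speed limits (degrees/s): [136.94, 136.94, 172.46, 180, 180, 180].

INTERFACE

Orientations are given as [roll, pitch, yaw] about the fixed x, y, z axes, in that order (R = Rz(yaw) Ry(pitch) Rx(roll)).
In Python, from plant import r gives the robot as it stands.
- The arm moves only by the tool send_rows, never from a script. Its argument "plan" is a list of rows, each a list of 2 entries, a list of its own where there are three numbers: the shift along the tool's x, y, z scaled (see below), then the turn, a rotation vector about the tool's x, y, z scaled (see below). A call has exactly 5 rows; each row is the pose to reach, as a shift and turn from the pose measured when the call began, along the tool's axes at that moment; what a row does not reach only later rows make up. The controller multiplies each number of a shift by 0.15 m and each number of a turn by pi/4 rad. A row lasts 1/10 s, in which the tool goes at most 50 mm and 8.59 degrees, less where a joint would pass 70% of its speed; a pose out of reach is approached as far as the arm can. A call with a number of a shift or a turn outside -1 to 1 is refused whole. A call with a gripper value outside its range is refused whole. "jaw" is the opening, from -1 (shut) to 1 (fully open), so that 0 is half open, set as the call begins (left out, the last holds). The fingers move at their own pace and stop on an object; "force" is the grip in N (left out, the last holds). Time passes only in rows, so rows that repeat a pose let the fingers close, or fill a call up. It gives the time, the measured TCP pose, the force and the opening at its end, in the units of the state.
- r.get_state(): the state, without advancing time (a new reading comes with each control period).
- r.capture(name): name is "scene" or "top" or "wrist"; returns a dict with "color" (384x512x3 uint8, red, green, blue), "range_z" (384x512 float32, m along the optical axis (not along the pixel's ray), 0 where there is no reading), "mtx" (3x3 intrinsics, pixels), "pose" (4x4, takes a point from camera to world coordinates). Camera axes: x right, y down, z forward; pixel columns grow to the right and rows downward; lengths in m; the calibration is good to about 2 mm. A picture is of the moment at which its call begins.
- r.close_job(): hands the job in, once; it reports no verdict.
Trained networks look in a picture, given as the dict that the camera call returned (one of the last four; its "shot" number tells which), for a name from the list of things; names that differ only in an ending like _2 or _b are one class to them, and where a whole thing is asked for, a point or a joint stands for the part that bears it (a point fixed in the world has none). Each returns a list of dicts, best first, with "score" (0 to 1); they miss things now and then, are a little off and sometimes report something else, mostly with a low value. They report only what shows in the picture. A call takes as long as a camera call. They do not tell look-alikes from the thing itself.
- r.find_in(picture, target): "uv" ([column, row] in pixels, amid what is visible of it).
- r.trace(picture, target): "mask" (384x512 bool, what is visible of it) and "uv" ([column, row] in pixels, amid what is visible of it).
The state is a dict: "time_s": time; "joints": joint angles; "qd": joint speeds; "joint_torque": joint torques, N m; "tcp_pos": TCP position; "eef_rot": TCP orientation; "contact_force": force on the tool from outside, world axes, zero at the start; "moment": the same for the moment, N m; "gripper_width": finger opening in m.
Only numpy, scipy, OpenCV 4.12 (cv2) and the standard library are available. Lean on these libraries where they do the work, as an engineer would, in place of code of your own. Each camera call takes 0.05 s, during which the arm holds its last target. There are 200 camera calls.

## Working session

There is one attempt and no reset: what is moved stays moved. The work goes in short steps, Python scripts to look and compute and a tool call to move; the robot and the scene stay as the last step left them, time stands still between calls to the robot, and variables do not carry over. Pictures are saved under pics/ and viewed, about 8 in all and at most 12, crops included, and the job is handed in when it is done.

Besides the shell and the picture viewer there is one more tool, called as name(argument=value, ...), one argument or row to a line, values as JSON. send_rows: Moves the arm, as the interface text tells. Its arguments: {"type":"object","properties":{"plan":{"type":"array"},"jaw":{"type":"number"},"force":{"type":"number"}},"required":["plan"]}

```bash
mkdir -p pics; cat > h.py <<'E'
import numpy as np, cv2
from plant import r
from scipy.spatial.transform import Rotation as R
def cloud(p):
    z=p["range_z"]; K=p["mtx"]; v,u=np.mgrid[:384,:512]
    c=np.stack([(u-K[0,2])/K[0,0]*z,(v-K[1,2])/K[1,1]*z,z,np.ones_like(z)],-1)
    w=(c@np.array(p["pose"]).T)[...,:3]; w[z<=0]=np.nan; return w
def save(p,n): cv2.imwrite("pics/"+n,p["color"][...,::-1])
E
python3 - <<'E'
from h import *
a=r.capture("scene"); b=r.capture("top")
cv2.imwrite("pics/a.png",np.vstack([a["color"],b["color"]])[...,::-1])
for n,p in(("scene",a),("top",b)):
    w=cloud(p)
    for t in("mill_wood","crock_white","mill_black","oil_bottle"):
        for d in r.trace(p,t):
            m=d["mask"]; q=w[m]; q=q[~np.isnan(q[:,0])]
            if len(q)==0: print(n,t,d["uv"],"nodepth");continue
            print(n,t,round(d["score"],2),np.round(d["uv"]),m.sum(),np.percentile(q,[3,50,97],axis=0).round(3).tolist(),p["color"][m].mean(0).round())
s=r.get_state(); print(s)
E
```

```text
scene mill_wood 0.94 [240. 165.] 1299 [[0.454, -0.09, 0.006], [0.476, -0.068, 0.089], [0.485, -0.056, 0.155]] [54. 27. 71.]
scene mill_wood 0.75 [165. 141.] 1188 [[0.482, -0.295, 0.002], [0.51, -0.266, 0.091], [0.521, -0.257, 0.158]] [122.  68.  84.]
scene mill_wood 0.72 [224. 127.] 933 [[0.359, -0.213, 0.006], [0.38, -0.192, 0.096], [0.388, -0.18, 0.156]] [90. 22. 21.]
scene crock_white 0.72 [317. 289.] 7162 [[0.592, 0.161, 0.011], [0.651, 0.217, 0.068], [0.704, 0.269, 0.11]] [98. 91. 82.]
scene mill_black 0.73 [358. 203.] 1653 [[0.434, 0.168, 0.008], [0.453, 0.189, 0.09], [0.46, 0.205, 0.157]] [16. 16. 17.]
scene oil_bottle 0.73 [291. 176.] 1766 [[0.423, 0.002, 0.003], [0.45, 0.032, 0.086], [0.461, 0.05, 0.174]] [69. 86. 69.]
top mill_wood 0.97 [342. 252.] 865 [[0.341, -0.218, 0.014], [0.362, -0.191, 0.147], [0.383, -0.177, 0.165]] [132.  49.  47.]
top mill_wood 0.87 [378. 182.] 1050 [[0.475, -0.295, 0.009], [0.492, -0.268, 0.132], [0.515, -0.255, 0.164]] [130.  82.  97.]
top mill_wood 0.81 [275. 199.] 680 [[0.436, -0.095, 0.027], [0.453, -0.075, 0.147], [0.476, -0.056, 0.165]] [ 8
[... 705 characters left out ...]
9], [0.455, 0.047, 0.177]] [55. 73. 57.]
{'time_s': 0.5, 'joints': array([-5.53989485e+01,  2.05480885e+01,  6.78889011e-01, -1.16543978e-03,
       -7.01340335e+01, -1.65057277e+01]), 'qd': array([ 0.07941279,  0.01948423,  0.04590648, -0.01940901, -0.1015573 ,
       -0.12078799]), 'joint_torque': array([ 5.16635901e-04, -5.81798708e+01,  2.93066865e+01,  6.99722260e+00,
        1.19569927e-02, -2.17882024e-05]), 'tcp_pos': array([ 0.20961336, -0.64158783,  0.24551469]), 'eef_rot': array([ 87.77773654,  89.99658628, 105.87266427]), 'contact_force': array([ 0.22235391,  0.40673887, -0.61072494]), 'moment': array([ 0.04732779,  0.00604198, -0.00894337]), 'gripper_width': 0.08802809525111738}
```

View pics/a.png

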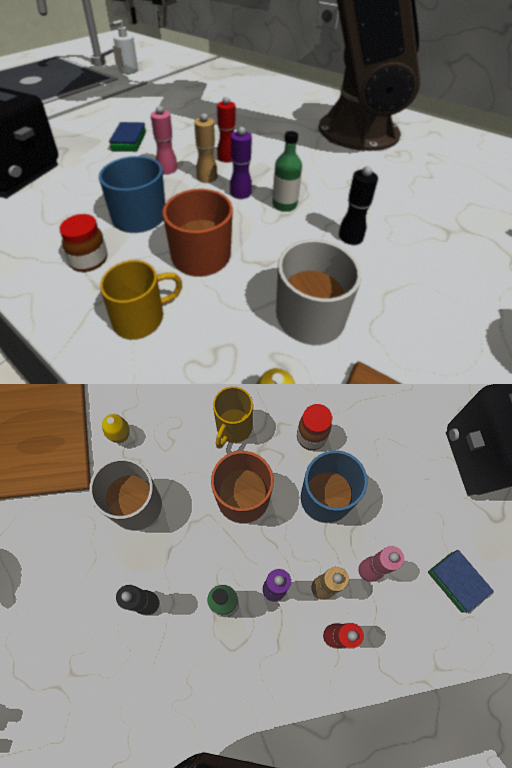

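The wooden mill is at top-view (330,196), scene (206,148). Its look-alikes are purple (275,199), pink (378,182) and red (342,252). The white crock is at (127,111); the blue and terracotta ones are not wanted.

```bash
cat >> h.py <<'E'
from scipy.optimize import least_squares
def circ(q,r0):
    f=least_squares(lambda c:np.hypot(*(q-c[:2]).T)-c[2],[*np.median(q,0),r0],loss="soft_l1",f_scale=.002); return f.x
def topc(p,u,v,h=40,lo=.15,hi=.19):
    w=cloud(p)[v-h:v+h,u-h:u+h].reshape(-1,3); return w[(w[:,2]>lo)&(w[:,2]<hi)]
E
python3 - <<'E'
from h import *
p=r.capture("top")
for n,u,v in(("wood",334,196),("purple",278,199),("pink",385,178),("red",346,252)):
    q=topc(p,u,v,14); print(n,q.mean(0),len(q))
q=topc(p,124,110,42,.1,.116); print("crock",circ(q[:,:2],.057),len(q))
s=r.get_state(); print(R.from_euler("xyz",s["eef_rot"],degrees=True).as_matrix().round(3))
c=p["color"][150:290,240:430]; cv2.imwrite("pics/b.png",cv2.resize(c[...,::-1],None,fx=3,fy=3))
E
```

```text
wood [ 0.460966   -0.17777964  0.16039398] 106
purple [ 0.45754277 -0.07781787  0.15969819] 117
pink [ 0.49657161 -0.27505244  0.16049051] 105
red [ 0.36408109 -0.19781966  0.1602834 ] 115
crock [0.64263153 0.21304964 0.05649997] 796
[[ 0.    -0.311  0.951]
 [ 0.     0.951  0.311]
 [-1.    -0.     0.   ]]
```

View pics/b.png

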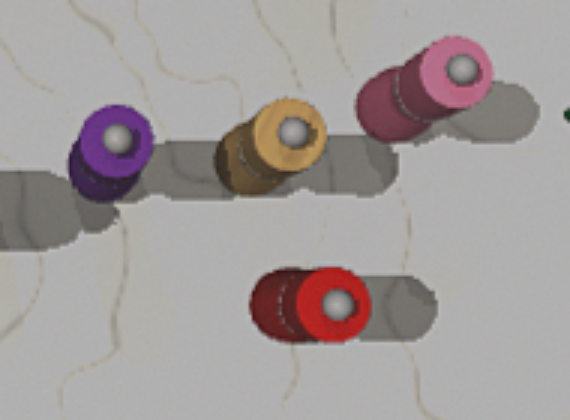

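The crop confirms it: the wooden one is at crop (290,135), full picture about (337,195), with purple, pink and red around it at 100 mm. I'll set the jaw direction to about 152°, clear of all three neighbours, and go above it.

send_rows(
  plan=[
    [[0, 0.16, 0.17], [-0.19, 0, 0]],
    [[0, 0.32, 0.34], [-0.38, 0, 0]],
    [[0, 0.48, 0.51], [-0.57, 0, 0]],
    [[0, 0.64, 0.68], [-0.76, 0, 0]],
    [[0, 0.8, 0.85], [-0.95, 0, 0]],
  ],
  jaw=0.7,
  force=20,
)

```text
time_s: 1.05
tcp_pos: [0.294, -0.4867, 0.2457]
eef_rot: [-100.5, 90.0, -39.3]
contact_force: [0.7, 0.5, 0.2]
gripper_width: 0.0743
```

```bash
cat >> h.py <<'E'
def go(x,y,z,yaw=None):
    s=r.get_state(); M=R.from_euler("xyz",s["eef_rot"],degrees=True).as_matrix()
    print(s["time_s"],"pos",s["tcp_pos"].round(4),"yaw_y",np.degrees(np.arctan2(M[1,1],M[0,1])).round(1),"tilt",M[2].round(3),"F",s["contact_force"].round(2),"w",round(s["gripper_width"],4))
    print("units",(M.T@(np.array([x,y,z])-s["tcp_pos"])/.15).round(3))
E
python3 -c "
from h import *
go(.46,-.178,.246)"
```

```text
1.05 pos [ 0.294  -0.4867  0.2457] yaw_y 151.2 tilt [-1. -0. -0.] F [0.72 0.49 0.18] w 0.0743
units [-2.000e-03  2.300e-02  2.337e+00]
```

send_rows(
  plan=[
    [[0, 0.02, 0.25], [0, 0, 0]],
    [[0, 0.02, 0.5], [0, 0, 0]],
    [[0, 0.02, 0.75], [0, 0, 0]],
    [[0, 0.02, 0.95], [0, 0, 0]],
    [[0, 0.02, 1.0], [0, 0, 0]],
  ],
)

```text
time_s: 1.55
tcp_pos: [0.3648, -0.3518, 0.2462]
eef_rot: [-76.3, 89.9, -14.9]
contact_force: [0.3, -1.0, 1.4]
gripper_width: 0.0743
```

send_rows(
  plan=[
    [[0, 0, 0.25], [0, 0, 0]],
    [[0, 0, 0.5], [0, 0, 0]],
    [[0, 0, 0.7], [0, 0, 0]],
    [[0, 0, 0.8], [0, 0, 0]],
    [[0, 0, 0.8], [0, 0, 0]],
  ],
)

```text
time_s: 2.05
tcp_pos: [0.4232, -0.2455, 0.2465]
eef_rot: [-74.5, 89.9, -13.1]
contact_force: [-0.4, -1.3, 0.2]
gripper_width: 0.0741
```

```bash
python3 - <<'E'
from h import *
go(.46,-.178,.246)
p=r.capture("wrist"); save(p,"c.png")
w=cloud(p)
for d in r.trace(p,"mill_wood"):
    q=w[d["mask"]]; k=q[q[:,2]>.152]; print(d["score"],d["uv"],p["color"][d["mask"]].mean(0).round(),k.mean(0),len(k))
    k=q[(q[:,2]>.13)&(q[:,2]<.151)]
    if len(k)>20: print(circ(k[:,:2],.022),k.min(0),k.max(0))
E
```

```text
2.05 pos [ 0.4232 -0.2455  0.2465] yaw_y 151.4 tilt [-1.    -0.002  0.001] F [-0.39 -1.3   0.21] w 0.0741
units [ 0.003 -0.     0.513]
0.86 [328.4, 195.5] [100.  22.  21.] [ 0.36391338 -0.20207168  0.16387635] 415
[ 0.36282778 -0.20051883  0.01717029] [ 0.34151074 -0.22127116  0.13003979] [ 0.38485157 -0.17807174  0.15004037]
0.86 [294.9, 299.1] [29. 15. 37.] [ 0.40170497 -0.26138795  0.30993059] 22
0.83 [169.7, 190.1] [108.  58.  76.] [ 0.49537597 -0.27821775  0.16211608] 408
[ 0.49692164 -0.27782431  0.01748671] [ 0.47575403 -0.29910324  0.13005451] [ 0.51938868 -0.25621449  0.15001522]
0.67 [253.2, 237.0] [76. 60. 41.] [ 0.45610231 -0.18878773  0.18256804] 173
[ 0.46131098 -0.17933912  0.01984017] [ 0.44034634 -0.1997201   0.13000567] [ 0.48370147 -0.15676489  0.14947273]
```

View pics/c.png

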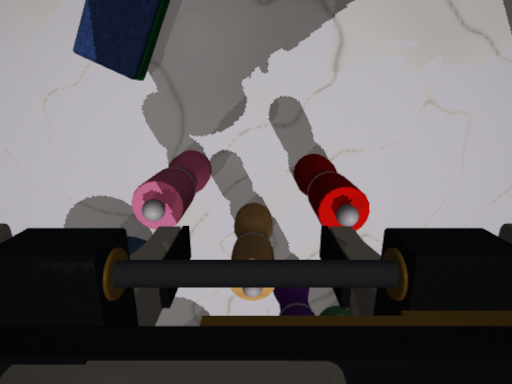

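The wooden mill sits centred between the fingers at (253,250), with pink (155,205) and red (345,210) clear of the finger paths. Centre is about (0.462, -0.178). Next I centre over it and descend.

send_rows(
  plan=[
    [[0, 0, 0.2], [0, 0, 0]],
    [[0, -0.005, 0.4], [0, 0, 0]],
    [[0, -0.01, 0.51], [0, 0, 0]],
    [[0, -0.01, 0.52], [0, 0, 0]],
    [[0, -0.01, 0.52], [0, 0, 0]],
  ],
)

```text
time_s: 2.65
tcp_pos: [0.4607, -0.1795, 0.2462]
eef_rot: [-90.1, 89.9, -28.8]
contact_force: [-0.4, 0.3, 0.2]
gripper_width: 0.0743
```

```bash
python3 -c "
from h import *
go(.462,-.178,.13)"
```

```text
2.65 pos [ 0.4607 -0.1795  0.2462] yaw_y 151.4 tilt [-1.    -0.001 -0.   ] F [-0.41  0.34  0.17] w 0.0743
units [ 0.775 -0.001  0.013]
```

send_rows(
  plan=[
    [[0.15, 0, 0.01], [0, 0, 0]],
    [[0.33, 0, 0.01], [0, 0, 0]],
    [[0.52, 0, 0.01], [0, 0, 0]],
    [[0.7, 0, 0.01], [0, 0, 0]],
    [[0.77, 0, 0.01], [0, 0, 0]],
  ],
)

```text
time_s: 3.15
tcp_pos: [0.4595, -0.1793, 0.1285]
eef_rot: [125.6, 89.8, -173.1]
contact_force: [-0.5, 0.5, -0.6]
gripper_width: 0.0743
```

send_rows(
  plan=[
    [[0, 0, 0], [0, 0, 0]],
    [[0, 0, 0], [0, 0, 0]],
    [[0, 0, 0], [0, 0, 0]],
    [[0, 0, 0], [0, 0, 0]],
    [[0, 0, 0], [0, 0, 0]],
  ],
)

```text
time_s: 3.65
tcp_pos: [0.46, -0.1793, 0.1293]
eef_rot: [137.0, 89.9, -161.8]
contact_force: [-0.2, -0.2, -0.3]
gripper_width: 0.0744
```

```bash
python3 - <<'E'
from h import *
go(.462,-.178,.13)
save(r.capture("scene"),"d.png")
E
```

```text
3.65 pos [ 0.46   -0.1793  0.1293] yaw_y 151.3 tilt [-1.     0.001 -0.001] F [-0.18 -0.19 -0.26] w 0.0744
units [-0.005 -0.008  0.014]
```

View pics/d.png

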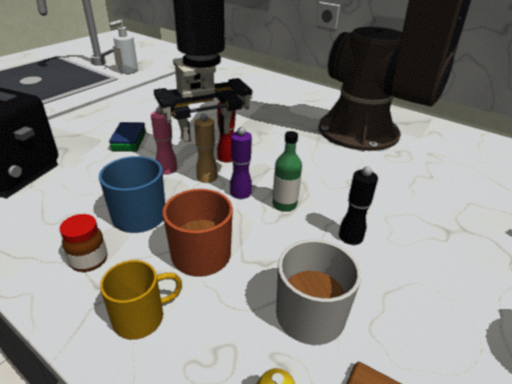

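The fingers straddle the wooden mill at (205,145) and nothing is disturbed. Closing now.

send_rows(
  plan=[
    [[0, 0, 0], [0, 0, 0]],
    [[0, 0, 0], [0, 0, 0]],
    [[0, 0, 0], [0, 0, 0]],
    [[0, 0, 0], [0, 0, 0]],
    [[0, 0, 0], [0, 0, 0]],
  ],
  jaw=-1,
  force=25,
)

```text
time_s: 4.2
tcp_pos: [0.46, -0.1792, 0.1291]
eef_rot: [134.0, 89.9, -164.8]
contact_force: [0.4, -1.3, -0.7]
gripper_width: 0.044
```

send_rows(
  plan=[
    [[0, 0, 0], [0, 0, 0]],
    [[0, 0, 0], [0, 0, 0]],
    [[-0.03, 0, 0], [0, 0, 0]],
    [[-0.07, 0, 0], [0, 0, 0]],
    [[-0.1, 0, 0], [0, 0, 0]],
  ],
)

```text
time_s: 4.7
tcp_pos: [0.4599, -0.1792, 0.1446]
eef_rot: [130.9, 89.9, -167.8]
contact_force: [0.7, -0.3, -3.2]
gripper_width: 0.0435
```

send_rows(
  plan=[
    [[-0.1, 0, 0], [0, 0, 0]],
    [[-0.25, 0, 0], [0, 0, 0]],
    [[-0.45, 0, 0], [0, 0, 0]],
    [[-0.65, 0, 0], [0, 0, 0]],
    [[-0.8, 0, 0], [0, 0, 0]],
  ],
)

```text
time_s: 5.2
tcp_pos: [0.4603, -0.1793, 0.2669]
eef_rot: [-103.5, 90.0, -42.2]
contact_force: [-0.1, -0.7, -2.8]
gripper_width: 0.0438
```

```bash
python3 -c "
from h import *
go(.643,.213,.34)"
```

```text
5.2 pos [ 0.4603 -0.1793  0.2669] yaw_y 151.3 tilt [-1.    -0.001 -0.   ] F [-0.08 -0.72 -2.8 ] w 0.0438
units [-0.488  0.189  2.879]
```

send_rows(
  plan=[
    [[-0.2, 0, 0], [0, 0, 0]],
    [[-0.4, 0, 0], [0, 0, 0]],
    [[-0.48, 0.02, 0.1], [0, 0, 0]],
    [[-0.48, 0.03, 0.3], [0, 0, 0]],
    [[-0.48, 0.05, 0.5], [0, 0, 0]],
  ],
)

```text
time_s: 5.7
tcp_pos: [0.4898, -0.1093, 0.3399]
eef_rot: [-59.5, 89.9, 1.7]
contact_force: [0.4, -0.3, -2.9]
gripper_width: 0.0435
```

send_rows(
  plan=[
    [[0, 0.01, 0.2], [0, 0, 0]],
    [[0, 0.03, 0.4], [0, 0, 0]],
    [[0, 0.04, 0.6], [0, 0, 0]],
    [[0, 0.05, 0.8], [0, 0, 0]],
    [[0, 0.06, 1.0], [0, 0, 0]],
  ],
)

```text
time_s: 6.2
tcp_pos: [0.5542, 0.0276, 0.3403]
eef_rot: [-53.7, 89.9, 7.5]
contact_force: [-0.3, -0.1, -2.4]
gripper_width: 0.0433
```

send_rows(
  plan=[
    [[0, 0.01, 0.2], [0, 0, 0]],
    [[0, 0.03, 0.4], [0, 0, 0]],
    [[0, 0.04, 0.6], [0, 0, 0]],
    [[0, 0.05, 0.8], [0, 0, 0]],
    [[0, 0.06, 0.9], [0, 0, 0]],
  ],
)

```text
time_s: 6.7
tcp_pos: [0.6118, 0.1523, 0.3399]
eef_rot: [-50.5, 89.9, 10.8]
contact_force: [-1.0, 0.2, -3.2]
gripper_width: 0.0434
```

```bash
python3 -c "
from h import *
go(.643,.213,.34)"
```

```text
6.7 pos [0.6118 0.1523 0.3399] yaw_y 151.3 tilt [-1.    -0.001  0.001] F [-1.02  0.16 -3.15] w 0.0434
units [0.    0.013 0.455]
```

Take a look here for the held mill's tilt and the crock's centre.

send_rows(
  plan=[
    [[0, 0, 0.15], [0, 0, 0]],
    [[0, 0.01, 0.3], [0, 0, 0]],
    [[0, 0.01, 0.42], [0, 0, 0]],
    [[0, 0.013, 0.455], [0, 0, 0]],
    [[0, 0.013, 0.455], [0, 0, 0]],
  ],
)

```text
time_s: 7.2
tcp_pos: [0.6428, 0.2133, 0.3394]
eef_rot: [-139.5, 90.0, -78.2]
contact_force: [-0.7, -0.9, -3.2]
gripper_width: 0.0434
```

```bash
python3 - <<'E'
from h import *
go(.643,.213,.34)
for n in("scene","top","wrist"):
    p=r.capture(n); w=cloud(p)
    if n=="scene": A=p
    q=w.reshape(-1,3); q=q[(abs(q[:,0]-.643)<.075)&(abs(q[:,1]-.213)<.075)]
    k=q[(q[:,2]>.103)&(q[:,2]<.116)]
    if len(k)>50: print(n,"rim",len(k),circ(k[:,:2],.057))
    for d in r.trace(p,"mill_wood"):
        k=w[d["mask"]]; 
        if np.nanmedian(k[:,2])<.19: continue
        k=k[(k[:,2]>.2)&(k[:,2]<.36)]
        for a,b,R0 in((.212,.238,.025),(.27,.285,.018)):
            s=k[(k[:,2]>a)&(k[:,2]<b)]
            if len(s)>20:
                f=least_squares(lambda c:np.hypot(*(s[:,:2]-c).T)-R0,[.64,.21],loss="soft_l1",f_scale=.002)
                print(n,"mill",round(d["score"],2),a,len(s),f.x.round(4),"zmin",k[:,2].min())
B=r.capture("wrist")
cv2.imwrite("pics/e.png",np.vstack([A["color"],B["color"]])[...,::-1])
E
```

```text
7.2 pos [0.6428 0.2133 0.3394] yaw_y 151.3 tilt [-1. -0. -0.] F [-0.68 -0.94 -3.22] w 0.0434
units [-0.004 -0.002 -0.001]
scene rim 1174 [0.64721173 0.21338517 0.05650883]
scene mill 0.7 0.212 653 [0.6447 0.2122] zmin 0.21014623624492912
scene mill 0.7 0.27 327 [0.6442 0.2126] zmin 0.21014623624492912
top rim 573 [0.64286714 0.21321982 0.05649966]
top mill 0.86 0.212 213 [0.6439 0.2134] zmin 0.21159528010768414
top mill 0.86 0.27 117 [0.6434 0.2135] zmin 0.21159528010768414
wrist rim 1141 [0.64419161 0.21512393 0.05616921]
wrist mill 0.67 0.212 260 [0.6445 0.2146] zmin 0.212984024648182
wrist mill 0.67 0.27 250 [0.6439 0.2148] zmin 0.212984024648182
```

View pics/e.png

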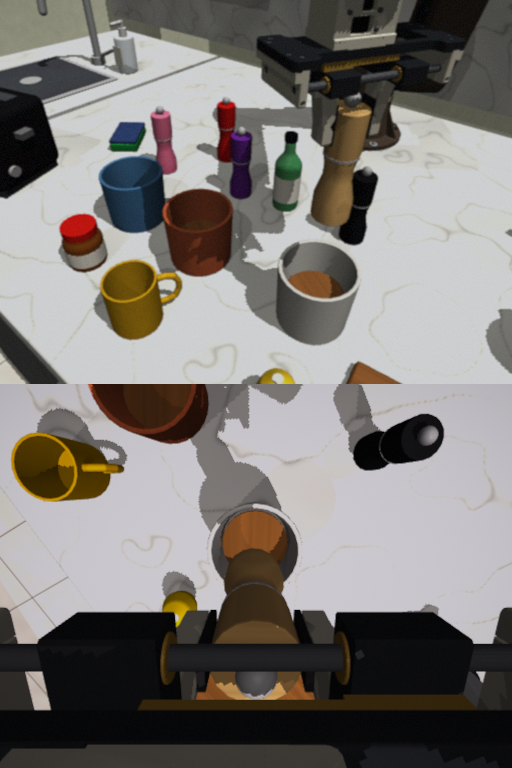

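The mill hangs upright over the crock, scene (345,170), aligned within about 3 mm. The coaster disc is visible in the crock at (318,285), so I'll estimate its height from depth.

```bash
python3 - <<'E'
from h import *
for n in("scene","top","wrist"):
    q=cloud(r.capture(n)).reshape(-1,3); k=q[(np.hypot(q[:,0]-.644,q[:,1]-.213)<.04)&(q[:,2]<.09)]
    print(n,len(k),np.percentile(k[:,2],[5,50,95]) if len(k) else "")
E
```

```text
scene 871 [0.05005014 0.05135965 0.05270823]
top 1085 [0.04958601 0.05196269 0.05465135]
wrist 1810 [0.05042167 0.05172668 0.05312642]
```

send_rows(
  plan=[
    [[0.15, 0, 0], [0, 0, 0]],
    [[0.3, 0, 0], [0, 0, 0]],
    [[0.45, 0, 0], [0, 0, 0]],
    [[0.6, 0, 0], [0, 0, 0]],
    [[0.7, 0, 0], [0, 0, 0]],
  ],
)

```text
time_s: 8.2
tcp_pos: [0.6424, 0.2125, 0.2334]
eef_rot: [168.7, 90.0, -130.1]
contact_force: [-0.0, -0.9, -3.7]
gripper_width: 0.0435
```

send_rows(
  plan=[
    [[0.06, 0, 0], [0, 0, 0]],
    [[0.12, 0, 0], [0, 0, 0]],
    [[0.18, 0, 0], [0, 0, 0]],
    [[0.23, 0, 0], [0, 0, 0]],
    [[0.26, 0, 0], [0, 0, 0]],
  ],
)

```text
time_s: 8.7
tcp_pos: [0.6423, 0.2124, 0.1939]
eef_rot: [158.4, 90.0, -140.3]
contact_force: [-0.1, -0.6, -2.6]
gripper_width: 0.0433
```

send_rows(
  plan=[
    [[0.005, 0, 0], [0, 0, 0]],
    [[0.01, 0, 0], [0, 0, 0]],
    [[0.015, 0, 0], [0, 0, 0]],
    [[0.02, 0, 0], [0, 0, 0]],
    [[0.025, 0, 0], [0, 0, 0]],
  ],
)

```text
time_s: 9.2
tcp_pos: [0.6424, 0.2125, 0.1904]
eef_rot: [168.6, 90.0, -130.2]
contact_force: [-0.9, -0.9, -3.0]
gripper_width: 0.0438
```

```bash
python3 -c "
from h import *
go(.644,.213,.181)"
```

```text
9.2 pos [0.6424 0.2125 0.1904] yaw_y 151.2 tilt [-1.  0. -0.] F [-0.89 -0.85 -3.  ] w 0.0438
units [ 0.062 -0.008  0.008]
```

send_rows(
  plan=[
    [[0.01, 0, 0.005], [0, 0, 0]],
    [[0.02, 0, 0.005], [0, 0, 0]],
    [[0.03, 0, 0.005], [0, 0, 0]],
    [[0.035, 0, 0.005], [0, 0, 0]],
    [[0.04, 0, 0.005], [0, 0, 0]],
  ],
)

```text
time_s: 9.7
tcp_pos: [0.6428, 0.2131, 0.1842]
eef_rot: [171.8, 90.0, -127.0]
contact_force: [-0.4, -0.7, -2.0]
gripper_width: 0.0429
```

send_rows(
  plan=[
    [[0.003, 0, 0], [0, 0, 0]],
    [[0.006, 0, 0], [0, 0, 0]],
    [[0.009, 0, 0], [0, 0, 0]],
    [[0.012, 0, 0], [0, 0, 0]],
    [[0.014, 0, 0], [0, 0, 0]],
  ],
)

```text
time_s: 10.2
tcp_pos: [0.6428, 0.2131, 0.1821]
eef_rot: [167.3, 90.0, -131.5]
contact_force: [-0.4, -0.1, -2.8]
gripper_width: 0.0435
```

send_rows(
  plan=[
    [[0.002, 0, 0], [0, 0, 0]],
    [[0.004, 0, 0], [0, 0, 0]],
    [[0.006, 0, 0], [0, 0, 0]],
    [[0.008, 0, 0], [0, 0, 0]],
    [[0.01, 0, 0], [0, 0, 0]],
  ],
)

```text
time_s: 10.7
tcp_pos: [0.6429, 0.2132, 0.181]
eef_rot: [-63.7, 90.0, -2.4]
contact_force: [-1.0, 0.7, 0.9]
gripper_width: 0.0438
```

The force went from about -2.8 to +0.9 N, so it has made contact. Press slightly and hold to confirm.

send_rows(
  plan=[
    [[0.003, 0, 0], [0, 0, 0]],
    [[0.005, 0, 0], [0, 0, 0]],
    [[0.005, 0, 0], [0, 0, 0]],
    [[0.005, 0, 0], [0, 0, 0]],
    [[0.005, 0, 0], [0, 0, 0]],
  ],
)

```text
time_s: 11.2
tcp_pos: [0.6431, 0.2133, 0.181]
eef_rot: [-49.1, 89.9, 12.1]
contact_force: [-2.3, 0.9, 4.8]
gripper_width: 0.0439
```

```bash
python3 - <<'E'
from h import *
go(.644,.213,.181)
p=r.capture("scene"); save(p,"f.png"); go(.644,.213,.181)
E
```

```text
11.2 pos [0.6431 0.2133 0.181 ] yaw_y 151.2 tilt [-1.    -0.001  0.001] F [-2.3   0.94  4.85] w 0.0439
units [-0.    -0.006  0.001]
11.25 pos [0.6431 0.2133 0.181 ] yaw_y 151.2 tilt [-1.    -0.001  0.001] F [-2.31 -0.76  5.49] w 0.0437
units [-0.    -0.006  0.001]
```

View pics/f.png

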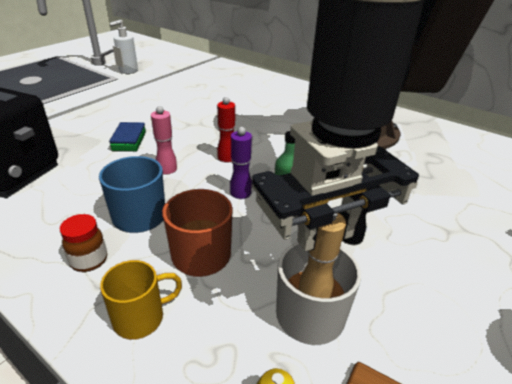

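The mill stands upright in the white crock at (322,265), pressed with about 8 N. Opening moderately, then rising straight up.

send_rows(
  plan=[
    [[0, 0, 0], [0, 0, 0]],
    [[0, 0, 0], [0, 0, 0]],
    [[0, 0, 0], [0, 0, 0]],
    [[0, 0, 0], [0, 0, 0]],
    [[0, 0, 0], [0, 0, 0]],
  ],
  jaw=0.7,
)

```text
time_s: 11.75
tcp_pos: [0.6431, 0.2133, 0.1808]
eef_rot: [-52.6, 89.9, 8.6]
contact_force: [0.0, 0.2, 0.0]
gripper_width: 0.0735
```

send_rows(
  plan=[
    [[-0.1, 0, 0], [0, 0, 0]],
    [[-0.25, 0, 0], [0, 0, 0]],
    [[-0.5, 0, 0], [0, 0, 0]],
    [[-0.7, 0, 0], [0, 0, 0]],
    [[-0.8, 0, 0], [0, 0, 0]],
  ],
)

```text
time_s: 12.25
tcp_pos: [0.644, 0.2134, 0.3059]
eef_rot: [-41.2, 89.6, 20.0]
contact_force: [1.1, -1.2, 0.3]
gripper_width: 0.0741
```

```bash
python3 - <<'E'
from h import *
go(.644,.213,.3)
A=r.capture("scene"); w=cloud(A)
q=w.reshape(-1,3); q=q[np.hypot(q[:,0]-.644,q[:,1]-.213)<.05]
for a,b,R0 in((.155,.195,.022),(.113,.126,.018)):
    s=q[(q[:,2]>a)&(q[:,2]<b)]
    f=least_squares(lambda c:np.hypot(*(s[:,:2]-c).T)-R0,[.64,.21],loss="soft_l1",f_scale=.002); print(len(s),f.x)
print("top",np.percentile(q[q[:,2]<.23][:,2],99.8))
B=r.capture("top")
cv2.imwrite("pics/g.png",np.vstack([A["color"],B["color"]])[...,::-1])
E
```

```text
12.25 pos [0.644  0.2134 0.3059] yaw_y 151.3 tilt [-1.    -0.004  0.005] F [ 1.07 -1.25  0.3 ] w 0.0741
units [ 0.039 -0.001 -0.003]
727 [0.64481036 0.21196055]
156 [0.64488301 0.21196541]
top 0.21727383928631383
```

View pics/g.png

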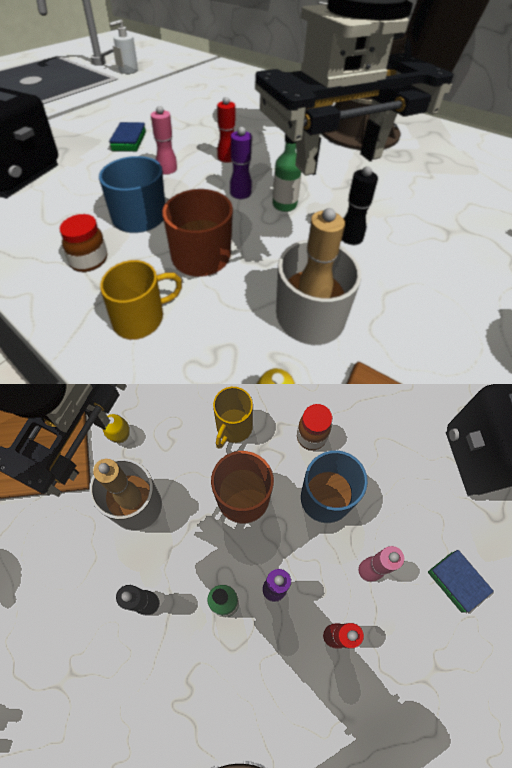

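The mill stands upright and free in the white crock, scene (322,260), and all the others are where they were. Handing in.

```bash
python3 -c "
from h import *
r.close_job()"
```

```text
the job is handed in; nothing more can be done
```

The pale wooden mill now stands upright and released in the white crock. I lowered it slowly until the vertical force reading changed from about -2.8 N to +5 N, at a TCP height of 0.181 m. That agrees with the coaster height of about 52 mm that I measured by depth camera. Then I opened the gripper and rose straight up.

- **Position:** the last scene picture put the mill's axis at (0.645, 0.212), within about 3 mm of the crock's centre. The three cameras gave x values for that centre between 0.643 and 0.647, a small disagreement.
- **Upright and seated:** the mill's axis differs by less than 1 mm between head and waist. Its top at 0.217 m fits a mill standing on the coasters.
- **Others:** in the last pictures the black mill, the oil bottle and the look-alikes stand where they were, and the gripper is clear of everything.

The job was handed in at about 12 s. No check failed, and the hand-in gave no verdict.

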